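# Turn the divider of the lab test binder

### The job

A binder of test sheets lies open on the lab bench, and its stiff blue divider with the orange tab stands ajar over the right-hand page. With the fingertips, gently push the divider up and over the rings and on down until it lies flat on the left-hand page, then take the hand clear. Do not pinch or flick the divider, do not lift or shift the binder, and leave everything else on the bench where it is.

Things in the scene. Friction and masses are not known exactly. Their poses are not given: they have to be found in the camera images.
- binder: Open ring binder with white covers on the bench, 236 mm along the spine by 348 mm across, about 1.6 kg, not fixed down (slides if pushed with some 10 N). Origin: middle of the spine, on the bench; x along the spine (away from the robot at yaw 0), y across to the left-hand page, z up. Covers 3 mm thick, to y = 174 mm either side; on each a page block 18 mm above the bench.
- divider (a joint): Angle of the blue divider about the ring axis, rad: 0 = flat on the right-hand page (binder -y side), 1.57 = upright, 3.14 = flat on the left-hand page; stops at both ends. Starts ajar at 0.5 to 1.0. Its hinge is stiff (0.13 N m, more than its weight): it stays at any angle where it is left, so push it all the way down; 1 to 2 N near its free edge moves it.
- divider_edge (a point): Middle of the free edge, 156 mm from the ring axis, half-way through the sheet; moves with it. Divider: rigid blue sheet 4 mm thick, 0.1 kg, 204 mm along the spine, from 6 to 156 mm off the ring axis; orange tab (binder x -70 to -20 mm) sticks out 13 mm more. Site axes: x as the binder's, y from the edge to the rings, z normal to the sheet (up at joint 0, down at 3.14).
- ring_axis (a point): Point on the ring axis, the divider's hinge line, at the middle of the spine, 20.5 mm above the bench; axes as the binder's (hinge line = x). Three steel rings of 10 mm radius circle it at x = -70, 0 and 70 mm and stand up to 32 mm above the bench.
- page_left (a point): Middle of the top of the left-hand page block, where the divider has to lie, 18 mm above the bench; axes as the binder's. Each page block is 210 mm along x and reaches from 12 to 150 mm to its side of the spine.
- enclosure: Small aluminium box 75 x 55 x 28 mm. A bystander, loose on the bench beside the binder; origin at the centre of its underside.
- logger: Small black plastic box with a green light, 65 x 40 x 20 mm. A bystander, loose on the bench beside the binder; origin at the centre of its underside.
- dish: Shallow round steel dish, 84 mm across, 26 mm high. A bystander, loose on the bench beside the binder; origin at the centre of its underside.
- ferrite: Dark ring 48 mm across, 16 mm high. A bystander, loose on the bench beside the binder; origin at the centre of its underside.
- adaptor: Brass connector, round, 26 mm across, 34 mm high, standing. A bystander, loose on the bench beside the binder; origin at the centre of its underside.
- screwdriver: Screwdriver with a red handle, 180 mm long, lying across beyond the binder's far end. A bystander; its own x axis runs along it.
- mug: White mug 76 mm across, 85 mm high, beyond the binder's far end. A bystander, loose on the bench beside the binder; origin at the centre of its underside.

How it is judged:
By the outcome, as a careful person would: the job done as asked, in the order asked, and still so for the second after the job is handed in, with the robot touching nothing.
It also fails if it takes over 42 s, if anything falls off the work surface, if the arm or the gripper's body presses on something with over 40 N, if the wrist force passes 120 N, or if a joint passes its speed limit or range.

### The arm

A 7-joint arm with a two-finger parallel gripper is mounted at the origin on the work surface. World frame = base frame: x ahead of the robot, y to its left, z up, the work surface at z = 0. Lengths are in m, angles in rad, forces in N, time in s.
With the tool pointing down it reaches from about 0.4 to 0.85 m from the base axis. Payload 4.5 kg.
Tool frame: the origin (TCP) lies between the finger pads; the fingertips stand 11 mm ahead of it and the grasp point (between the pads) lies 8 mm behind it (r.nose_length is the distance from the TCP to the fingertips, in m); z points along the fingers, y is the line along which they close (so a half turn about z gives the same grasp; the last joint's range is limited). The gripper opens to 88 mm and grips with 3 to 60 N. Pads are 18 mm wide; open, the fingers measure 123 mm over their backs; the gripper's body (75 mm by 187 mm) begins 45 mm behind the grasp point.
Start: joints at [-1.19, 0.689, -0.195, 1.565, 0.157, 0.902, -0.215], TCP at [0.212, 0.588, 0.25] pointing down, gripper open.
Joint ranges: [-3.01, 3.01], [-0.46, 2.08], [-1.47, 1.51], [0.13, 2.56], [-1, 4.14], [0.04, 2.09], [-2.66, 2.66]. Speed limits (rad/s): [2.57, 2.57, 3.14, 3.14, 3.14, 3.14, 3.14].

### API

Orientations are given as a unit quaternion [x, y, z, w].
In Python, from plant import get_state, snapshot, camera_model, r gives the robot as it stands.
- The arm moves only by the shell command python3 -m inch 'ROWS' [FORCE]. ROWS is text: rows parted by semicolons, each of 7 numbers parted by spaces: the opening, from -1 (shut) to 1 (fully open), then the shift along the tool's x, y, z in m, then the turn, a rotation vector about the tool's x, y, z in rad. A call has 1 to 20 rows; each row shifts and turns the commanded pose from where the row before left it, along the tool's axes as they then stand; what a row does not reach is not made up. A row lasts 1/12 s, in which the tool goes at most 41.7 mm and 7.16 degrees, less where a joint would pass 70% of its speed; a pose out of reach is approached as far as the arm can. A call is refused whole if a number of a shift passes 0.0417 or a number of a turn 0.125, either way. A call with a gripper value outside its range is refused whole. The fingers move at their own pace and stop on an object; FORCE is the grip in N (left out, the last holds). Time passes only in rows, so rows that do not move let the fingers close. It gives the time, the measured TCP pose, the force, the opening and the grip force at its end, in the units of the state.
- get_state(): the state, without advancing time (a new reading comes with each control period).
- snapshot(name): name is "side" or "top"; returns (picture, depth): 400x640x3 uint8, red, green, blue; 400x640 float32, m along the optical axis (not along the pixel's ray), 0 where there is no reading.
- camera_model(name): a dict with "intrinsics" (3x3 intrinsics, pixels), "dist" ([k1, k2, p1, p2, k3] as OpenCV has them; the pictures are not rectified), "view" (4x4, takes a point from world to camera coordinates). Camera axes: x right, y down, z forward; pixel columns grow to the right and rows downward; lengths in m; the calibration is good to about 2 mm. A picture is of the moment at which its call begins. camera_model takes no time and is no camera call.
- r.finish_job(): hands the job in; it is judged then, once.
The state is a dict: "clock": time; "q": joint angles; "qd": joint speeds; "joint_torque": joint torques, N m; "tool_pos": TCP position; "eef_rot": TCP orientation; "contact_force": force on the tool from outside, world axes, zero at the start; "moment": the same for the moment, N m; "opening": opening from 0.0 (shut) to 1.0 (fully open); "finger_force": force on a finger pad.
Only numpy, scipy, OpenCV 4.12 (cv2) and the standard library are available. Lean on these libraries where they do the work, as an engineer would, in place of code of your own. Each camera call takes 0.05 s, during which the arm holds its last target. There are 200 camera calls.

## Working session

There is one attempt and no reset: what is moved stays moved. The work goes in short steps, Python scripts to look and compute and a shell command to move; the robot and the scene stay as the last step left them, time stands still between calls to the robot, and variables do not carry over. Pictures are saved under pics/ and viewed, at most 10 in all, crops included, and the job is handed in when it is done.

```bash
mkdir -p pics; ls
python3 - <<'E'
from plant import *
import cv2,numpy as np
for n in("top","side"):
    p,d=snapshot(n); cv2.imwrite(f"pics/{n}0.png",p[:,:,::-1]); np.save(f"{n}0.npy",d)
    m=camera_model(n); print(n,np.round(m["intrinsics"],1).tolist(),m["dist"],np.round(m["view"],3).tolist())
s=get_state();print(s["clock"],s["tool_pos"],s["eef_rot"],s["contact_force"],r.nose_length)
E
```

```text
pics
top [[414.5, 0.0, 315.7], [0.0, 414.5, 196.0], [0.0, 0.0, 1.0]] [0.02096409 0.         0.         0.         0.        ] [[-0.017, -1.0, -0.002, 0.121], [-0.998, 0.018, -0.056, 0.534], [0.056, 0.001, -0.998, 1.253], [0.0, 0.0, 0.0, 1.0]]
side [[424.3, 0.0, 322.3], [0.0, 424.3, 203.6], [0.0, 0.0, 1.0]] [0.02848793 0.         0.         0.         0.        ] [[0.973, -0.23, 0.003, -0.492], [-0.151, -0.645, -0.749, 0.175], [0.174, 0.728, -0.662, 0.901], [0.0, 0.0, 0.0, 1.0]]
0.1 [0.21226368 0.58724961 0.24898924] [ 1.72450888e-01  9.85017765e-01 -8.30532100e-04 -6.85773435e-05] [ 0.88544332 -0.27257079  0.40765312] 0.011
```

View pics/top0.png

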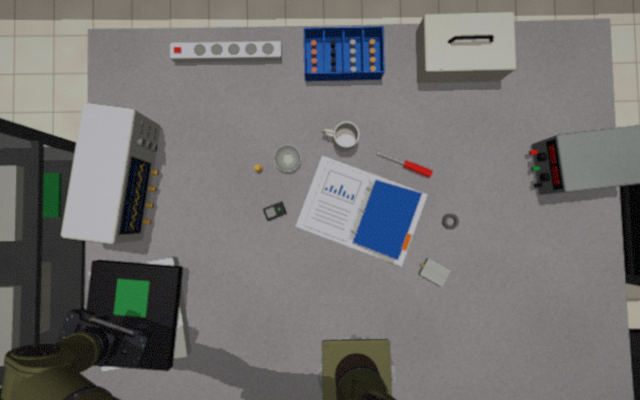

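View pics/side0.png

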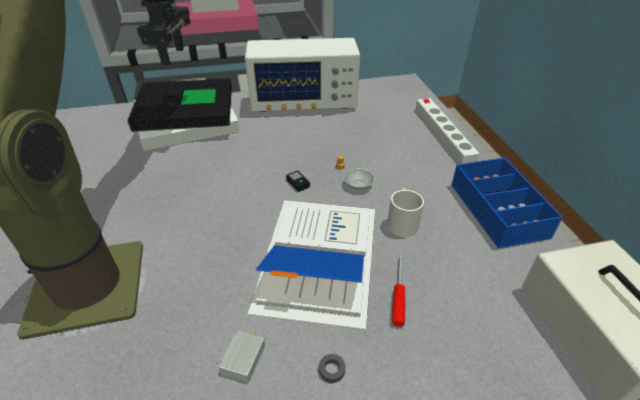

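The top view shows the binder around (362,210), yawed. The blue divider is at (390,218), the orange tab at (406,242) and the rings along (354,243)-(370,180). The side view shows the divider ajar over the right page. Next I measure the binder pose and the divider angle.

```bash
cat > h.py <<'E'
from plant import *
import cv2,numpy as np
def ray(n,uv):
    m=camera_model(n); K=np.array(m["intrinsics"]);V=np.array(m["view"])
    u=cv2.undistortPoints(np.float64(uv).reshape(-1,1,2),K,np.array(m["dist"])).reshape(-1,2)
    d=np.c_[u,np.ones(len(u))]
    return -V[:3,:3].T@V[:3,3], d@V[:3,:3]
def onplane(n,uv,z):
    c,d=ray(n,uv); return c+d*((z-c[2])/d[:,2])[:,None]
def ondepth(n,uv,z):
    c,d=ray(n,uv); return c+d*np.asarray(z)[:,None]
def big(mask):
    k,l,s,_=cv2.connectedComponentsWithStats(mask.astype(np.uint8)); i=1+np.argmax(s[1:,4]); return l==i
def blue(p,roi):
    h=cv2.cvtColor(p,cv2.COLOR_RGB2HSV); m=(abs(h[...,0].astype(int)-110)<12)&(h[...,1]>150)&(h[...,2]>60)
    o=np.zeros_like(m);o[roi]=m[roi]; return big(o)
E
python3 - <<'E'
from h import *
p=cv2.imread("pics/top0.png")[:,:,::-1].copy(); D=np.load("top0.npy")
h=cv2.cvtColor(p,cv2.COLOR_RGB2HSV).astype(int)
roi=np.zeros(D.shape,bool);roi[150:270,290:435]=1
w=big(roi&(h[...,2]>185)&(h[...,1]<40)); b=blue(p,(slice(150,270),slice(290,435)))
o=roi&(abs(h[...,0]-12)<8)&(h[...,1]>150)&(h[...,2]>120)&(np.arange(640)>395); o[:225]=0
m=big(cv2.morphologyEx((w|b|o).astype(np.uint8),cv2.MORPH_CLOSE,np.ones((5,5))))
pts=onplane("top",np.argwhere(w)[:,::-1],0.003)[:,:2]
(c,s,a)=cv2.minAreaRect(pts.astype(np.float32)); print("white",c,s,a)
bp=cv2.boxPoints((c,s,a));print(np.round(bp,4).tolist())
e=[bp[1]-bp[0],bp[2]-bp[1]]; e.sort(key=np.linalg.norm); y=e[1]/np.linalg.norm(e[1]); y=y*np.sign(y[1]); x=np.array([y[1],-y[0]]); print("yaw",np.degrees(np.arctan2(x[1],x[0])))
for n,roi in(("top",(slice(150,270),slice(290,435))),("side",(slice(200,320),slice(240,380)))):
    p=cv2.imread(f"pics/{n}0.png")[:,:,::-1].copy(); D=np.load(n+"0.npy"); b=blue(p,roi)
    b=cv2.erode(b.astype(np.uint8),np.ones((3,3)))>0; b&=D>0; uv=np.argwhere(b)[:,::-1]
    P=ondepth(n,uv,D[b]); C=np.array([*c,0.0205]); L=np.c_[(P-C)[:,:2]@x,(P-C)[:,:2]@y,P[:,2]]
    f=np.linalg.lstsq(np.c_[L[:,:2],np.ones(len(L))],L[:,2],rcond=None)[0]
    print(n,len(L),"local min/max",L.min(0).round(3),L.max(0).round(3),"slopes",f.round(3),"ang",np.arctan(-f[1]), "rms",np.std(L[:,2]-np.c_[L[:,:2],np.ones(len(L))]@f))
p=cv2.imread("pics/side0.png")[:,:,::-1].copy(); h=cv2.cvtColor(p,cv2.COLOR_RGB2HSV)
o=np.zeros(h.shape[:2],bool);s_=(slice(262,290),slice(260,310));o[s_]=((h[...,0]<22)&(h[...,1]>150)&(h[...,2]>120))[s_];o=big(o);uv=np.argwhere(o)[:,::-1];D=np.load("side0.npy")
P=ondepth("side",uv,D[o]);L=np.c_[(P-C)[:,:2]@x,(P-C)[:,:2]@y,P[:,2]];print("tab",np.median(L,0),np.median(P,0))
E
```

```text
white (0.6505979299545288, 0.07768101245164871) (0.0, 0.0) 0.0
[[0.650600016117096, 0.07769999653100967], [0.650600016117096, 0.07769999653100967], [0.650600016117096, 0.07769999653100967], [0.650600016117096, 0.07769999653100967]]
yaw nan
 ** On entry to DLASCL parameter number  4 had an illegal value
 ** On entry to DLASCL parameter number  4 had an illegal value<stdin>:11: RuntimeWarning: invalid value encountered in divide
Traceback (most recent call last):
numpy.linalg.LinAlgError: SVD did not converge in Linear Least Squares
```

```bash
cat > m.py <<'E'
from h import *
p=cv2.imread("pics/top0.png")[:,:,::-1].copy()
h=cv2.cvtColor(p,cv2.COLOR_RGB2HSV).astype(int)
print("samples V",h[225,305,2],h[180,330,2],h[130,230,2],h[290,300,2],h[198,421,2])
roi=np.zeros(h.shape[:2],bool);roi[150:270,290:435]=1
t,_=cv2.threshold(h[150:270,290:435,2].astype(np.uint8),0,255,cv2.THRESH_OTSU); t=(np.median(h[roi][:,2][h[roi][:,1]<60]))
t=(h[225,305,2]+h[130,230,2])/2
w=big(roi&(h[...,2]>t)&(h[...,1]<60))
pts=onplane("top",np.argwhere(w)[:,::-1],0.003)[:,:2]
(c,s,a)=cv2.minAreaRect(pts.astype(np.float32)); print("white",w.sum(),t,c,s,a)
bp=cv2.boxPoints((c,s,a));print(np.round(bp,4).tolist())
e=[bp[1]-bp[0],bp[2]-bp[1]]; e.sort(key=np.linalg.norm); y=e[1]/np.linalg.norm(e[1]); y=y*np.sign(y[1]); x=np.array([y[1],-y[0]]); print("yaw",np.arctan2(x[1],x[0]))
C=np.array([*c,0.0205])
for n,ro in(("top",(slice(150,270),slice(290,435))),("side",(slice(200,320),slice(240,380)))):
    p=cv2.imread(f"pics/{n}0.png")[:,:,::-1].copy(); D=np.load(n+"0.npy"); b=blue(p,ro)
    b=cv2.erode(b.astype(np.uint8),np.ones((3,3)))>0; b&=D>0; uv=np.argwhere(b)[:,::-1]
    P=ondepth(n,uv,D[b]); L=np.c_[(P-C)[:,:2]@x,(P-C)[:,:2]@y,P[:,2]]
    f=np.linalg.lstsq(np.c_[L[:,:2],np.ones(len(L))],L[:,2],rcond=None)[0]
    print(n,len(L),"local",L.min(0).round(3),L.max(0).round(3),"fit",f.round(3),"ang",np.arctan(-f[1]))
h=cv2.cvtColor(p,cv2.COLOR_RGB2HSV)
o=np.zeros(h.shape[:2],bool);s_=(slice(262,290),slice(260,310));o[s_]=((h[...,0]<22)&(h[...,1]>150)&(h[...,2]>120))[s_];o=big(o);uv=np.argwhere(o)[:,::-1]
P=ondepth("side",uv,D[o]);L=np.c_[(P-C)[:,:2]@x,(P-C)[:,:2]@y,P[:,2]];print("tab local",np.median(L,0),L.min(0),L.max(0))
E
python3 m.py
```

```text
samples V 172 183 131 132 177
white 4604 151.5 (0.49615857005119324, -0.013327628374099731) (0.31876492500305176, 0.23762403428554535) 68.53289794921875
[[0.3273000121116638, -0.11819999665021896], [0.5483999848365784, -0.20509999990463257], [0.6650999784469604, 0.09149999916553497], [0.4438999891281128, 0.1784999966621399]]
yaw -0.37467164
top 2828 local [-0.096 -0.146  0.027] [ 0.095 -0.026  0.099] fit [ 0.002 -0.548  0.015] ang 0.5010954223694509
side 2229 local [-0.097 -0.152  0.031] [ 0.098 -0.029  0.1  ] fit [-0.002 -0.553  0.016] ang 0.5049418890613552
tab local [-0.04483202 -0.15981094  0.10294584] [-0.0680985  -0.16454761  0.09698675] [-0.02033538 -0.15008655  0.10519026]
```

The white mask loses the right side (319 of 348 mm). The left edge is good, so I anchor there: spine centre ≈ (0.491, -0.027), yaw -0.375, divider ≈ 0.50 rad. The edge, tab and hinge heights all agree with that. Now I swing round on an arc at z 0.25 with the gripper shut.

```bash
python3 -m inch '-1 -0.04 0 0 0 0 0.064;-1 -0.04 0 0 0 0 0.064;-1 -0.04 0 0 0 0 0.064;-1 -0.04 0 0 0 0 0.064;-1 -0.04 0 0 0 0 0.064;-1 -0.04 0 0 0 0 0.064;-1 -0.04 0 0 0 0 0.064;-1 -0.04 0 0 0 0 0.064;-1 -0.04 0 0 0 0 0.064;-1 -0.04 0 0 0 0 0.064;-1 -0.04 0 0 0 0 0.064;-1 -0.04 0 0 0 0 0.064' 10
cat > g.py <<'E'
from h import *
from scipy.spatial.transform import Rotation as R
C=np.array([.491,-.027,.0205]); yaw=-.375
xb=np.array([np.cos(yaw),np.sin(yaw),0]); yb=np.array([-np.sin(yaw),np.cos(yaw),0]); zw=np.array([0,0,1.])
B=np.c_[xb,yb,zw]
def now():
    s=get_state(); Rt=R.from_quat(s["eef_rot"]); l=B.T@(np.array(s["tool_pos"])-C); Z=B.T@Rt.as_matrix()
    print("t",round(s["clock"],2),"local TCP (rel ring axis) mm",(l*1e3).round(1),"tilt",np.degrees(np.arctan2(Z[1,2],-Z[2,2])).round(1),"toolF",np.round(B.T@s["contact_force"],1),"q",np.round(s["q"],2)); return l,Rt
def tgt(l2,phi):
    "rows: shift in present tool axes then turn (rotvec, tool axes)"
    l,Rt=now(); p=np.radians(phi); zt=np.sin(p)*yb-np.cos(p)*zw; M=np.c_[np.cross(xb,zt),xb,zt]
    print("shift mm",(Rt.inv().apply(B@(np.array(l2)-l))*1e3).round(1),"turn",(Rt.inv()*R.from_matrix(M)).as_rotvec().round(3))
E
python3 -c "
from g import *
tgt([0,-.26,.2],0)"
```

```text
clock: 1.1
tool_pos: [0.572, 0.2849, 0.2492]
eef_rot: [0.53, 0.848, -0.0, -0.0]
contact_force: [0.3, -0.3, -0.7]
opening: 0.117
finger_force: 0.0
t 1.1 local TCP (rel ring axis) mm [-38.9 319.9 228.7] tilt -0.0 toolF [ 0.4 -0.1 -0.7] q [-0.52  0.71 -0.02  1.53  0.02  0.91 -0.1 ]
shift mm [-420.9 -400.8   28.8] turn [-0.     0.     0.828]
```

```bash
python3 -m inch '-1 -0.04 0 0 0 0 0.064;-1 -0.04 0 0 0 0 0.064;-1 -0.04 0 0 0 0 0.064;-1 -0.04 0 0 0 0 0.064;-1 -0.04 0 0 0 0 0.064;-1 -0.04 0 0 0 0 0.064;-1 -0.04 0 0 0 0 0.064;-1 -0.04 0 0 0 0 0.064;-1 -0.04 0 0 0 0 0.064;-1 -0.04 0 0 0 0 0.064;-1 -0.04 0 0 0 0 0.064;-1 -0.04 0 0 0 0 0.064;-1 -0.04 0 0 0 0 0.064;-1 0 0 0 0 0 0;-1 0 0 0 0 0 0' | tail -1
python3 -c "
from g import *
tgt([0.02,-.26,.2],0)"
```

```text
finger_force: 0.0
t 2.35 local TCP (rel ring axis) mm [ 177.8 -138.8  228.9] tilt -0.1 toolF [-0.   0.7  0.2] q [ 0.19  0.72  0.16  1.51 -0.13  0.92  0.01]
shift mm [-122.3 -156.9   29.3] turn [-0.001  0.002 -0.007]
```

```bash
python3 -m inch '-1 -0.0245 -0.0315 0 0 0 0;-1 -0.0245 -0.0315 0 0 0 0;-1 -0.0245 -0.0315 0 0 0 0;-1 -0.0245 -0.0315 0 0 0 0;-1 -0.0245 -0.0315 0 0 0 0;-1 0 0 0 0 0.109 0;-1 0 0 0 0 0.109 0;-1 0 0 0 0 0.109 0;-1 0 0 0 0 0.109 0;-1 0 0 0 0 0.109 0;-1 0 0 0 0 0.109 0;-1 0 0 0 0 0.109 0;-1 0 0 0 0 0.109 0;-1 0 0 0 0 0 0;-1 0 0 0 0 0 0' | tail -2
python3 -c "
from g import *
tgt([0.02,-.19,.02],50)"
```

```text
opening: 0.006
finger_force: 0.0
t 3.6 local TCP (rel ring axis) mm [  20.4 -256.6  228.2] tilt 50.0 toolF [-0.1 -0.2  0.6] q [ 1.1   0.82 -0.33  1.75 -0.59  1.12  0.85]
shift mm [-1.165e+02 -1.000e-01  1.849e+02] turn [-0.     0.001 -0.002]
```

```bash
python3 -c "
from g import *
tgt([0.02,-.187,.093],50);tgt([0.02,-.133,.048],50)"
```

```text
t 3.6 local TCP (rel ring axis) mm [  20.4 -256.6  228.2] tilt 50.0 toolF [-0.1 -0.2  0.6] q [ 1.1   0.82 -0.33  1.75 -0.59  1.12  0.85]
shift mm [-58.7  -0.2 140.3] turn [-0.     0.001 -0.002]
t 3.6 local TCP (rel ring axis) mm [  20.4 -256.6  228.2] tilt 50.0 toolF [-0.1 -0.2  0.6] q [ 1.1   0.82 -0.33  1.75 -0.59  1.12  0.85]
shift mm [-5.840e+01 -2.000e-01  2.106e+02] turn [-0.     0.001 -0.002]
```

Go to the pre-insert pose, then look before going under the sheet.

```bash
python3 -m inch '-1 -0.012 0 0.028 0 0 0;-1 -0.012 0 0.028 0 0 0;-1 -0.012 0 0.028 0 0 0;-1 -0.012 0 0.028 0 0 0;-1 -0.011 0 0.028 0 0 0;-1 0 0 0 0 0 0;-1 0 0 0 0 0 0' | tail -2
python3 - <<'E'
from g import *
tgt([0.02,-.133,.048],50)
p,d=snapshot("side"); np.save("side1.npy",d); cv2.imwrite("pics/side1.png",cv2.resize(p[150:350,200:440,::-1],(720,600)))
E
```

```text
opening: 0.002
finger_force: 0.0
t 4.18 local TCP (rel ring axis) mm [  20.4 -185.3   95.1] tilt 50.0 toolF [ 0.4 -0.6 -0.1] q [ 1.03  1.02 -0.4   1.89 -0.68  0.77  1.  ]
shift mm [-2.5 -0.2 70.3] turn [-0.003  0.     0.002]
```

View pics/side1.png

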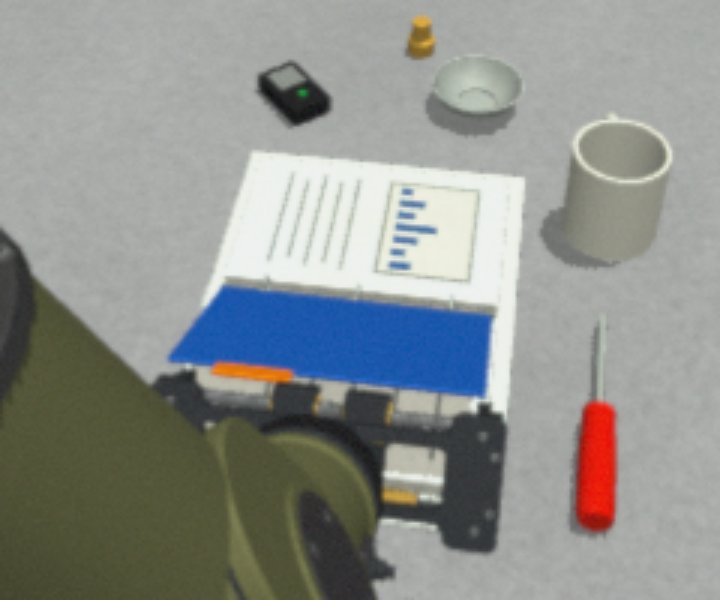

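The view shows the divider's edge at rows 365-390 with the shut hand just outside it. Finger parts show at (295,400) and (370,405). I'll project the known tip and body points to check the geometry.

Run:
```python
from g import *
s=get_state(); Rt=R.from_quat(s["eef_rot"]); m=camera_model("side"); V=np.array(m["view"])
for nm,q in dict(tip=[0,0,.011],tcp=[0,0,0],bodyfront=[0,0,-.053],bodyL=[.037,-.093,-.053],bodyR=[.037,.093,-.053],bodyLlow=[-.037,-.093,-.053],bodyRlow=[-.037,.093,-.053]).items():
    P=np.array(s["tool_pos"])+Rt.apply(q)
    uv=cv2.projectPoints(P.reshape(1,1,3),V[:3,:3],V[:3,3],np.array(m["intrinsics"]),np.array(m["dist"]))[0].ravel()
    print(nm,((uv-[200,150])*3).round(),B.T@(P-C)*1e3)
for r_,x_ in((.156,.102),(.156,-.102),(.169,-.045)):
    P=C+B@np.array([x_,-r_*np.cos(.503),r_*np.sin(.503)])
    uv=cv2.projectPoints(P.reshape(1,1,3),V[:3,:3],V[:3,3],np.array(m["intrinsics"]),np.array(m["dist"]))[0].ravel();print(r_,((uv-[200,150])*3).round())
```

```text
tip [347. 421.] [  21.16495897 -178.28613424   88.49422828]
tcp [344. 426.] [  21.16700169 -186.70013423   95.57974872]
bodyfront [332. 447.] [  21.17684385 -227.24031601  129.7190745 ]
bodyL [173. 362.] [ -71.91527206 -203.57011141  157.85409483]
bodyR [509. 400.] [ 114.08414464 -203.24446626  158.18717339]
bodyLlow [161. 494.] [ -71.73045694 -251.23616576  101.25097561]
bodyRlow [496. 536.] [ 114.26895976 -250.91052062  101.58405417]
0.156 [486. 396.]
0.156 [166. 359.]
0.169 [249. 377.]
```

```bash
python3 -m inch '-1 -0.0005 0 0.012 0 0 0;-1 -0.0005 0 0.012 0 0 0;-1 -0.0005 0 0.012 0 0 0;-1 -0.0005 0 0.012 0 0 0;-1 -0.0005 0 0.012 0 0 0;-1 0 0 0 0 0 0;-1 0 0 0 0 0 0' | tail -2
cat >> g.py <<'E'
def sched(th0,th1,n,rc=.138,press=.0):
    "rows along the arc: leading tip corner on sheet's pushed face at radius rc; starts at present pose"
    l,Rt=now(); x0=l[0]; pos=C+B@l; Q=Rt
    for th in np.linspace(th0,th1,n+1)[1:]:
        phi=min(50,180-np.degrees(th)); p=np.radians(phi)
        xt=np.array([0,np.cos(p),np.sin(p)]); zt=np.array([0,np.sin(p),-np.cos(p)])
        s=np.array([0,-np.cos(th),np.sin(th)]); nn=np.array([0,np.sin(th),np.cos(th)])
        L=rc*s-(.002-press)*nn-.011*zt-.009*xt+np.array([x0,0,0])
        P=C+B@L; M=R.from_matrix(np.c_[B@xt,xb,B@zt])
        sh=Q.inv().apply(P-pos); tu=(Q.inv()*M).as_rotvec(); pos,Q=P,M
        print(round(th,2),"loc",(L*1e3).round(),"shift mm",(sh*1e3).round(1),"turn",tu.round(3))
E
python3 -c "
from g import *
sched(.6,2.27,10,.138)"
```

```text
opening: 0.009
finger_force: 0.0
t 4.82 local TCP (rel ring axis) mm [  21.5 -143.9   54.9] tilt 49.9 toolF [ 0.9 -0.9  0.1] q [ 1.    1.1  -0.45  1.93 -0.75  0.63  1.05]
0.77 loc [  22. -115.   95.] shift mm [49.   0.1 -3.4] turn [0.002 0.002 0.001]
0.93 loc [ 22. -98. 110.] shift mm [22.8 -0.   3.2] turn [0. 0. 0.]
1.1 loc [ 22. -78. 122.] shift mm [22.   0.   6.9] turn [0. 0. 0.]
1.27 loc [ 22. -57. 131.] shift mm [20.5 -0.  10.5] turn [0. 0. 0.]
1.44 loc [ 22. -35. 137.] shift mm [18.5 -0.  13.7] turn [0. 0. 0.]
1.6 loc [ 22. -12. 138.] shift mm [15.9  0.  16.6] turn [0. 0. 0.]
1.77 loc [ 22.  11. 136.] shift mm [13. -0. 19.] turn [0. 0. 0.]
1.94 loc [ 22.  33. 130.] shift mm [ 9.6  0.  20.9] turn [0. 0. 0.]
2.1 loc [ 22.  54. 120.] shift mm [ 6.  -0.  22.2] turn [0. 0. 0.]
2.27 loc [ 22.  73. 107.] shift mm [ 2.2 -0.  22.9] turn [ 0.    -0.001  0.   ]
```

```bash
python3 -m inch '-1 0.006 0 0 0 0 0;-1 0.006 0 0 0 0 0;-1 0.006 0 0 0 0 0;-1 0.006 0 0 0 0 0;-1 0.006 0 0 0 0 0;-1 0.006 0 0 0 0 0;-1 0.006 0 -0.001 0 0 0;-1 0.006 0 -0.001 0 0 0;-1 0 0 0 0 0 0' | tail -5
cat >> g.py <<'E'
def ang(n,roi):
    p,D=snapshot(n); b=blue(p,roi); b=cv2.erode(b.astype(np.uint8),np.ones((3,3)))>0; b&=D>0
    P=(ondepth(n,np.argwhere(b)[:,::-1],D[b])-C)@B
    k=(P[:,1]**2+P[:,2]**2>.03**2)&(np.hypot(P[:,1],P[:,2])<.165)&(abs(P[:,0])<.11); P=P[k]
    print(n,k.sum(),"angle",np.median(np.arctan2(P[:,2],-P[:,1])),"x",P[:,0].min(),P[:,0].max()); return p
E
python3 -c "
from g import *
now();ang('top',(slice(130,270),slice(290,440)))"
```

```text
tool_pos: [0.4687, -0.1392, 0.1133]
eef_rot: [0.749, 0.511, 0.35, -0.238]
contact_force: [0.2, -0.2, -0.0]
opening: 0.002
finger_force: 0.0
t 5.57 local TCP (rel ring axis) mm [  20.3 -112.6   92.8] tilt 50.0 toolF [ 0.3 -0.1 -0. ] q [ 0.96  1.03 -0.49  1.98 -0.79  0.61  1.02]
top 2266 angle 0.8095104181379373 x -0.09565640036174691 0.09543925993777888
```

```bash
python3 -m inch '-1 0.0076 0 0.001 0 0 0;-1 0.0076 0 0.001 0 0 0;-1 0.0076 0 0.001 0 0 0;-1 0.0073 0 0.0023 0 0 0;-1 0.0073 0 0.0023 0 0 0;-1 0.0073 0 0.0023 0 0 0;-1 0.0068 0 0.0035 0 0 0;-1 0.0068 0 0.0035 0 0 0;-1 0.0068 0 0.0035 0 0 0;-1 0.0062 0 0.0046 0 0 0;-1 0.0062 0 0.0046 0 0 0;-1 0.0062 0 0.0046 0 0 0;-1 0.0053 0 0.0055 0 0 0;-1 0.0053 0 0.0055 0 0 0;-1 0.0053 0 0.0055 0 0 0;-1 0 0 0 0 0 0' | tail -3
python3 - <<'E'
from g import *
sched(1.6,3.1416,14,.134)
p,d=snapshot("side"); cv2.imwrite("pics/side2.png",cv2.resize(p[130:330,200:440,::-1],(720,600)))
E
```

```text
contact_force: [-0.7, -0.2, -0.1]
opening: 0.006
finger_force: 0.0
t 6.95 local TCP (rel ring axis) mm [ 20.2  -9.  135.7] tilt 50.1 toolF [-0.5 -0.4 -0.1] q [ 0.86  0.97 -0.64  2.07 -0.93  0.45  0.96]
1.71 loc [ 20.   2. 133.] shift mm [ 5.4  0.  10.4] turn [-0.001 -0.001  0.001]
1.82 loc [ 20.  17. 131.] shift mm [ 7.3  0.  12.8] turn [0. 0. 0.]
1.93 loc [ 20.  31. 126.] shift mm [ 5.9  0.  13.5] turn [0. 0. 0.]
2.04 loc [ 20.  45. 121.] shift mm [ 4.3 -0.  14.1] turn [0. 0. 0.]
2.15 loc [ 20.  58. 113.] shift mm [ 2.8 -0.  14.5] turn [0. 0. 0.]
2.26 loc [ 20.  70. 105.] shift mm [ 1.2 -0.  14.7] turn [0. 0. 0.]
2.37 loc [20. 81. 96.] shift mm [ 0.7  0.  13.9] turn [ 0.    -0.102  0.   ]
2.48 loc [20. 91. 87.] shift mm [ 0.7  0.  13.8] turn [ 0.   -0.11  0.  ]
2.59 loc [ 20. 100.  76.] shift mm [ 0.7 -0.  13.8] turn [-0.   -0.11  0.  ]
2.7 loc [ 20. 108.  65.] shift mm [ 0.7  0.  13.8] turn [ 0.   -0.11  0.  ]
2.81 loc [ 20. 114.  53.] shift mm [ 0.7 -0.  13.8] turn [ 0.   -0.11 -0.  ]
2.92 loc [ 20. 119.  40.] shift mm [ 0.7  0.  13.8] turn [-0.   -0.11  0.  ]
3.03 loc [ 20. 123.  27.] shift mm [ 0.7 -0.  13.8] turn [ 0.   -0.11 -0.  ]
3.14 loc [ 20. 125.  13.] shift mm [ 0.7 -0.  13.8] turn [ 0.   -0.11  0.  ]
```

View pics/side2.png

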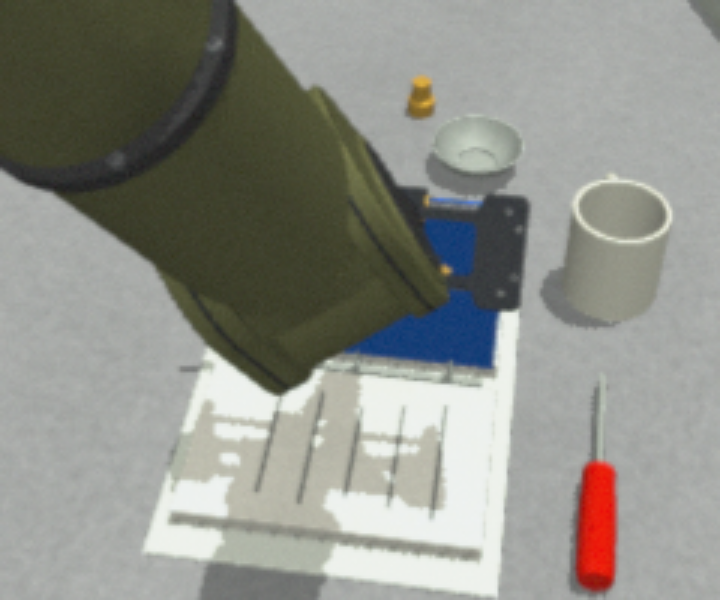

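The divider is upright, with its blue face behind the hand. Joint 5 is near its limit, so I'll unroll the tilt from here.

```bash
sed -i 's/phi=min(50,180-np.degrees(th))/phi=max(0,min(50,50*(3.1-th)\/1.5-5))/' g.py; python3 -c "
from g import *
sched(1.6,3.1416,14,.134)"
```

```text
t 7.0 local TCP (rel ring axis) mm [ 20.3  -9.8 135.5] tilt 50.1 toolF [ 1.1  0.1 -1.6] q [ 0.86  0.97 -0.64  2.06 -0.93  0.45  0.96]
1.71 loc [ 20.   3. 135.] shift mm [7.8 0.  9.7] turn [-0.001 -0.152  0.   ]
1.82 loc [ 20.  17. 134.] shift mm [ 9.9 -0.  11. ] turn [ 0.    -0.064 -0.   ]
1.93 loc [ 20.  32. 130.] shift mm [ 9.3 -0.  11.4] turn [ 0.    -0.064  0.   ]
2.04 loc [ 20.  46. 125.] shift mm [ 8.8  0.  11.8] turn [ 0.    -0.064 -0.   ]
2.15 loc [ 20.  59. 119.] shift mm [ 8.2 -0.  12.2] turn [ 0.    -0.064 -0.   ]
2.26 loc [ 20.  71. 111.] shift mm [ 7.6 -0.  12.5] turn [ 0.    -0.064  0.   ]
2.37 loc [ 20.  83. 102.] shift mm [ 7.   0.  12.8] turn [-0.    -0.064 -0.   ]
2.48 loc [20. 93. 92.] shift mm [ 6.4 -0.  13.1] turn [-0.    -0.064  0.   ]
2.59 loc [ 20. 102.  81.] shift mm [ 5.7 -0.  13.3] turn [ 0.    -0.064  0.   ]
2.7 loc [ 20. 110.  69.] shift mm [ 5.1  0.  13.5] turn [ 0.    -0.064 -0.   ]
2.81 loc [ 20. 116.  56.] shift mm [ 4.5 -0.  13.7] turn [-0.    -0.064  0.   ]
2.92 loc [ 20. 121.  42.] shift mm [ 3.8  0.  13.9] turn [-0.    -0.064  0.   ]
3.03 loc [ 20. 124.  28.] shift mm [ 2.6 -0.  14.4] turn [ 0.    -0.017 -0.   ]
3.14 loc [ 20. 125.  13.] shift mm [ 1.   0.  14.7] turn [0. 0. 0.]
```

```bash
python3 -m inch '-1 0.0039 0 0.0048 0 -0.076 0;-1 0.0042 0 0.0048 0 -0.076 0;-1 0.005 0 0.0055 0 -0.032 0;-1 0.005 0 0.0055 0 -0.032 0;-1 0.0047 0 0.0057 0 -0.032 0;-1 0.0047 0 0.0057 0 -0.032 0;-1 0.0044 0 0.0059 0 -0.032 0;-1 0.0044 0 0.0059 0 -0.032 0;-1 0.0041 0 0.0061 0 -0.032 0;-1 0.0041 0 0.0061 0 -0.032 0;-1 0.0038 0 0.0062 0 -0.032 0;-1 0.0038 0 0.0062 0 -0.032 0;-1 0 0 0 0 0 0' | tail -3
python3 -c "
from g import *
sched(2.26,3.1416,8,.134)"
```

```text
contact_force: [0.2, -0.1, 0.1]
opening: 0.005
finger_force: 0.0
t 8.08 local TCP (rel ring axis) mm [ 19.9  73.1 110. ] tilt 23.0 toolF [0.2 0.  0.1] q [ 0.21  0.78 -0.23  2.06 -0.88  0.29  0.53]
2.37 loc [ 20.  83. 102.] shift mm [ 5.7  0.  10.9] turn [-0.001 -0.064  0.004]
2.48 loc [20. 93. 92.] shift mm [ 6.4 -0.  13.1] turn [ 0.    -0.064 -0.   ]
2.59 loc [ 20. 102.  81.] shift mm [ 5.8  0.  13.3] turn [-0.    -0.064  0.   ]
2.7 loc [ 20. 110.  69.] shift mm [ 5.1 -0.  13.5] turn [-0.    -0.064  0.   ]
2.81 loc [ 20. 116.  56.] shift mm [ 4.5  0.  13.7] turn [ 0.    -0.064 -0.   ]
2.92 loc [ 20. 121.  42.] shift mm [ 3.8 -0.  13.9] turn [-0.    -0.064  0.   ]
3.03 loc [ 20. 124.  28.] shift mm [ 2.6 -0.  14.4] turn [-0.    -0.017 -0.   ]
3.14 loc [ 20. 125.  13.] shift mm [ 1.  -0.  14.7] turn [0. 0. 0.]
```

```bash
python3 -m inch '-1 0.003 0 0.0055 0 -0.032 0;-1 0.003 0 0.0055 0 -0.032 0;-1 0.0032 0 0.0065 0 -0.032 0;-1 0.0032 0 0.0065 0 -0.032 0;-1 0.0029 0 0.0066 0 -0.032 0;-1 0.0029 0 0.0066 0 -0.032 0;-1 0.0026 0 0.0067 0 -0.032 0;-1 0.0026 0 0.0067 0 -0.032 0;-1 0.0022 0 0.0068 0 -0.032 0;-1 0.0022 0 0.0068 0 -0.032 0;-1 0.0019 0 0.0069 0 -0.032 0;-1 0.0019 0 0.0069 0 -0.032 0;-1 0 0 0 0 0 0' | tail -3
python3 - <<'E'
from g import *
sched(2.92,3.1416,2,.134)
p=ang("side",(slice(180,300),slice(230,400))); cv2.imwrite("pics/side3.png",cv2.resize(p[130:330,200:440,::-1],(720,600)))
E
```

```text
contact_force: [-0.7, 0.4, -0.4]
opening: 0.007
finger_force: 0.0
t 9.17 local TCP (rel ring axis) mm [ 19.4 118.8  39.9] tilt 0.9 toolF [-0.8  0.1 -0.4] q [-0.39  0.93  0.32  1.92 -0.72  0.41  0.11]
3.03 loc [ 19. 124.  28.] shift mm [ 5.   0.  12.1] turn [-0.003 -0.016  0.003]
3.14 loc [ 19. 125.  13.] shift mm [ 1.  -0.  14.8] turn [0. 0. 0.]
side 3206 angle 2.903564327775304 x -0.09810805215979941 0.09704558969620504
```

View pics/side3.png

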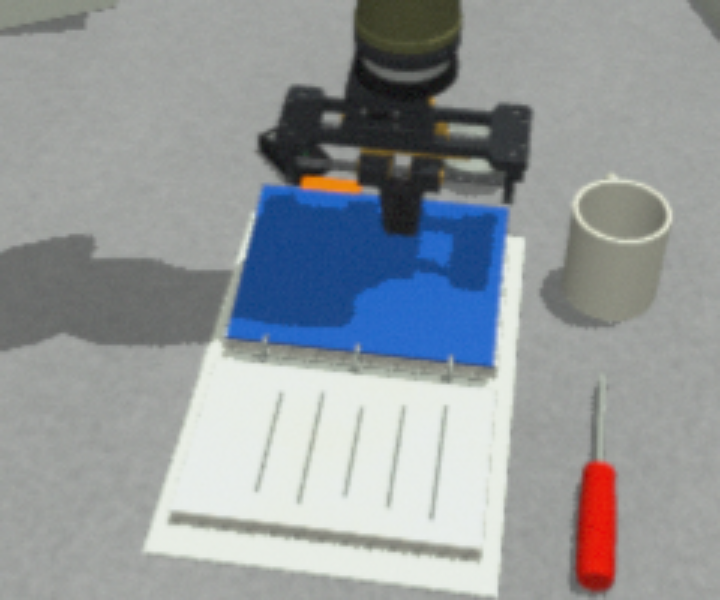

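The fingertips rest on the divider's upper face near its free edge, angle ≈ 2.9, and the binder has not moved. Now push down slowly and watch the force.

```bash
python3 -m inch '-1 0.001 0 0.005 0 0 0;-1 0.001 0 0.005 0 0 0;-1 0.001 0 0.005 0 0 0;-1 0.001 0 0.005 0 0 0;-1 0 0 0.004 0 0 0;-1 0 0 0.003 0 0 0;-1 0 0 0 0 0 0;-1 0 0 0 0 0 0' | tail -3
python3 -c "
from g import *
now();ang('side',(slice(180,300),slice(230,400)))"
```

```text
contact_force: [-0.1, -0.1, 0.4]
opening: 0.005
finger_force: 0.0
t 9.88 local TCP (rel ring axis) mm [ 20.6 121.3  14.3] tilt 0.9 toolF [-0.1 -0.1  0.4] q [-0.38  0.97  0.28  1.91 -0.75  0.36  0.12]
side 2615 angle 3.1020807226340343 x -0.09702971439358506 0.09685394508322168
```

```bash
for i in 1 2; do python3 -m inch '-1 0 0 0.001 0 0 0;-1 0 0 0 0 0 0' | grep force; done; python3 -c "
from g import *
now()"
```

```text
contact_force: [-0.6, 0.3, 0.6]
finger_force: 0.1
contact_force: [-1.1, -0.0, 7.2]
finger_force: 3.7
t 10.27 local TCP (rel ring axis) mm [ 20.9 121.5  13.4] tilt 1.0 toolF [-1.  -0.4  7.2] q [-0.37  0.97  0.28  1.91 -0.75  0.36  0.12]
```

```bash
python3 -m inch '-1 0 0 0.0007 0 0 0;-1 0 0 0 0 0 0;-1 0 0 0 0 0 0' | grep force; python3 -m inch '-1 0 0 -0.003 0 0 0;-1 0 0 -0.006 0 0 0;-1 0 0 -0.012 0 0 0;-1 0 0 -0.025 0 0 0;-1 0 0 -0.035 0 0 0;-1 0 0 -0.035 0 0 0;-1 0 0 -0.035 0 0 0;-1 0 0 -0.02 0 0 0;-1 0 0 0 0 0 0;-1 0 0 0 0 0 0' |tail -3
python3 - <<'E'
from g import *
now(); p=ang("side",(slice(180,300),slice(230,400))); cv2.imwrite("pics/side4.png",cv2.resize(p[130:330,200:440,::-1],(720,600)))
p=ang("top",(slice(130,270),slice(290,440)))
E
```

```text
contact_force: [-3.0, 0.5, 13.3]
finger_force: 6.6
contact_force: [-0.0, 0.5, -0.6]
opening: 0.004
finger_force: 0.0
t 11.35 local TCP (rel ring axis) mm [ 21.1 119.  184.3] tilt 1.0 toolF [-0.2  0.4 -0.6] q [-0.52  0.72  0.54  1.85 -0.57  0.72 -0.03]
side 2761 angle 3.1048412941378047 x -0.09717643212282552 0.09685586633910225
  return _methods._mean(a, axis=axis, dtype=dtype,
  ret = ret.dtype.type(ret / rcount)
Traceback (most recent call last):
  File "g.py", line 28, in ang
    print(n,k.sum(),"angle",np.median(np.arctan2(P[:,2],-P[:,1])),"x",P[:,0].min(),P[:,0].max()); return p
                                                                      ~~~~~~~~~~^^
ValueError: zero-size array to reduction operation minimum which has no identity
```

View pics/side4.png

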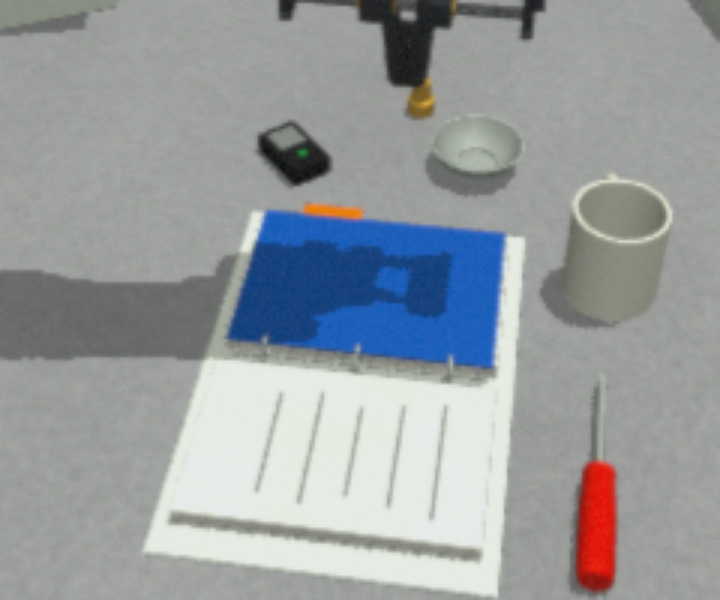

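The picture shows the divider flat on the left page, with the hand 0.17 m clear and the binder, mug, screwdriver and the objects on the left where they were. The 13 N reaction at tip height 2.4 mm above the ring axis fits the end stop. Handing in.

```bash
python3 -c "
from plant import r
print(r.finish_job())"
```

```text
the job is handed in; nothing more can be done
None
```

The divider lies flat on the left-hand page, pushed over with the closed fingertips; the hand is about 0.17 m clear, the binder did not visibly move, and the job was handed in at about 11.5 s (I did not re-check the enclosure and ferrite on the right afterwards).

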